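# Release a wrist pin with the twin interlock buttons

## Task

The wrist pin in the chute of the press outlet is held back by an interlock gate. Push the metal shutter by its tab all the way to the left so that the left button is uncovered, then press both buttons down together, one fingertip on each, and keep both held down until the pin has rolled into the pocket at the chute's end; then let go and move clear. Only push and press: do not touch either pin or lift anything, and leave the other things on the bench where they are.

Things in the scene. Friction and masses are not known exactly. Their poses are not given: they have to be found in the camera images.
- outlet: Grey press outlet fixed to the bench, about 185 x 420 mm; place and yaw vary. Origin on the bench under it; x points away from the robot's side, y to its left, z up. Control deck: flat top at z = 70 mm, x -80 to 25, y -140 to 150 mm. Behind it a chute along y with walls 92 to 100 mm high (x 25 to 105 mm); at the chute's +y end a grey block 118 mm high (y 66 to 151 mm), then a ram cylinder.
- gate (a point): The gate: chute floor at (65, 0, 78) mm of the outlet. Two thin plates side by side across the chute, 5 mm high, each enough to stop the pin; each sinks with its own button, so the pin rolls only while both are pressed more than 5 mm. The chute falls 8 degrees towards -y.
- pocket (a point): Centre of the floor of the open pocket that ends the chute, at (65, -168, 28) mm of the outlet; 70 mm (x) by 52 mm (y), walls 80 mm high. The pin needs about 0.7 s from the gate to here.
- button_left (a joint): Travel of the left button: 0 up, 0.008 m fully down. Spring return, 1.2 N to start, 4 N fully down.
- button_right (a joint): Travel of the right button, same as the left one.
- cap_left: Round black cap of the left button, 28 mm diameter. Origin at the centre of its top face, which is at (-35, 30, 84) mm of the outlet when up (14 mm above the deck); z up. The caps are 60 mm apart centre to centre, along the outlet's y; 32 mm of open deck lies between them. Covered by the shutter at the start.
- cap_right: Round black cap of the right button, 28 mm diameter. Origin at the centre of its top face, at (-35, -30, 84) mm of the outlet when up; never covered.
- shutter (a joint): Slide of the shutter along the outlet's +y (left): 0 covers the left button, 0.090 m is fully open, at a stop; stays where it is left, about 1.2 N of friction. It starts between 0 and 10 mm.
- tab (a point): Middle of the top edge of the shutter's upright tab. The shutter is an aluminium plate 69 mm (x) by 44 mm (y), its top 91 mm above the bench, just over the left cap; the tab, 3 mm thick, 44 mm wide (x), stands on the plate's right (-y) edge, its top 116 mm above the bench. Push its -y face towards +y; the pushing finger stands over the deck's middle and the right cap.
- wrist_pin: Steel wrist pin (tube), 24 mm diameter, 60 mm long, lying in the chute against the gate. Origin at its middle, x along its axis.
- deep_socket: Bystander: upright steel socket 24 mm diameter, 45 mm tall, standing on the deck to the right of the right button. Origin at its underside.
- spare_pin: Bystander: another wrist pin, 24 mm diameter, 60 mm tall, standing upright on the bench in front of the outlet. Origin at its underside.
- bearing: Bystander: bearing ring 52 mm diameter, 16 mm tall, on the bench in front of the outlet. Origin at its underside.
- wrench: Bystander: wrench 190 mm long lying on the bench to the right. Origin on its underside.
- spray_can: Bystander: metal can 64 mm diameter, 190 mm tall, to the left at the back. Origin at its underside.
- grease_jar: Bystander: jar 76 mm diameter, 85 mm tall, to the right at the back. Origin at its underside.
- screwdriver: Bystander: screwdriver 200 mm long lying on the bench to the left. Origin on its underside.
There are look-alikes about, which are no part of the job. Leave any orange or yellow look-alike of the wrist_pin alone.

How it is judged:
On the way, in this order (a step that is already met when the one before it is completed fails the run):
1. the shutter is slid to the left (at least 70 of 90 mm), the pin still at the gate (value of joint shutter above 0.07 m and y of wrist_pin in the frame of outlet above 0 m), for 0.1 s.
2. both caps are pressed down (over 4.5 mm) by the fingers at the same time (value of joint each of button_left, button_right above 0.0045 m and contact force between the fingers and cap_left above 0.5 N and contact force between the fingers and cap_right above 0.5 N), for 0.1 s.
3. the pin is in the pocket while both buttons are still held down by the fingers (all of step 2 and y of wrist_pin in the frame of outlet between -0.195 and -0.145 m and x of wrist_pin in the frame of outlet between 0.045 and 0.085 m and z of wrist_pin in the frame of outlet below 0.05 m), for 0.1 s.
At the end, for the whole second after the job is handed in: The wrist pin lies at rest in the pocket, both buttons have sprung back up (within 1.5 mm), and the shutter is open by at least 70 mm (y of wrist_pin in the frame of outlet between -0.195 and -0.145 m and x of wrist_pin in the frame of outlet between 0.045 and 0.085 m and z of wrist_pin in the frame of outlet below 0.05 m and linear speed of wrist_pin below 0.03 m/s and value of joint each of button_left, button_right below 0.0015 m and value of joint shutter above 0.07 m); the robot touches nothing.
It fails at once if a pin is touched by the robot (contact force between any of the fingers, the arm and wrist_pin above 0.3 N or contact force between any of the fingers, the arm and spare_pin above 0.3 N).
It fails at once if the wrist pin leaves the chute (z of wrist_pin in the frame of outlet above 0.13 m or x of wrist_pin in the frame of outlet below 0.03 m or x of wrist_pin in the frame of outlet above 0.1 m).
It fails at once if a bystander is moved by more than 30 mm or tipped over (distance of any of deep_socket, spare_pin, bearing, wrench, spray_can, grease_jar, screwdriver from where it was at the start of the episode above 0.03 m or angle between any of deep_socket, spare_pin, spray_can, grease_jar's own z axis and vertical above 0.6 rad).
It also fails if it takes over 42 s, if anything falls off the work surface, if the arm or the gripper's body presses on something with over 40 N, if the wrist force passes 120 N, or if a joint passes its speed limit or range.

## Robot

A 6-joint arm with a two-finger parallel gripper is mounted at the origin on the work surface. World frame = base frame: x ahead of the robot, y to its left, z up, the work surface at z = 0. Lengths are in m, angles in rad, forces in N, time in s.
With the tool pointing down it reaches from about 0.25 to 0.775 m from the base axis. Payload 8.9 kg.
Tool frame: the origin (TCP) lies midway between the tips of the shut fingers; the grasp point (between the pads) lies 19 mm behind it (env.grip_depth is the distance from the TCP to the grasp point, in m); y points along the fingers, z is the direction in which the jaws open and shut, and the axes are right-handed (so a half turn about y gives the same grasp; the last joint's range is limited). The gripper opens to 85 mm and grips with 20 to 120 N. Pads are 22 mm wide; open, the fingers measure 114 mm over their backs; the gripper's body (76 mm by 85 mm) begins 54 mm behind the grasp point. The pads swing forward as they close: fully open they stand 13 mm farther back than shut.
Start: joints at [1.205, 0.291, -0.153, 1.127, 0, 1.431], TCP at [0.118, 0.512, 0.231] pointing down, gripper open.
Joint ranges: [-2.52, 2.52], [-0.91, 1.74], [-1.3, 1.37], [-1.96, 2.02], [-1.52, 1.47], [-3.14, 3.14]. Speed limits (rad/s): [2.22, 2.22, 2.79, 3.14, 3.14, 3.14].

## Interface

Orientations are given as a rotation vector (axis times angle).
In Python, from plant import env gives the robot as it stands.
- The arm moves only by the tool move_arm, never from a script. Its argument "steps" is a list of rows, each a list of 6 numbers: the shift along the tool's x, y, z in cm, then the turn, a rotation vector about the tool's x, y, z in rad. A call has exactly 8 rows; each row shifts and turns the commanded pose from where the row before left it, along the tool's axes as they then stand; what a row does not reach is not made up. A row lasts 1/12 s, in which the tool goes at most 41.7 mm and 7.16 degrees, less where a joint would pass 70% of its speed; a pose out of reach is approached as far as the arm can. A call with a gripper value outside its range is refused whole. "fingers" is the closure, from 0 (fully open) to 1 (shut), set as the call begins (left out, the last holds). The fingers move at their own pace and stop on an object; "squeeze" is the grip in N (left out, the last holds). Time passes only in rows, so rows that do not move let the fingers close, or fill a call up. It gives the time, the measured TCP pose, the force and the opening at its end, in the units of the state.
- env.get_state(): the state, without advancing time (a new reading comes with each control period).
- env.capture(name): name is "scene" or "top" or "wrist"; returns the picture (480x640x3 uint8, red, green, blue); there is no depth.
- env.camera_info(name): a dict with "fx", "fy", "cx", "cy" (pixels), "position" and "attitude" of the camera in the world. Camera axes: x right, y down, z forward; pixel columns grow to the right and rows downward; lengths in m; the calibration is good to about 2 mm. A picture is of the moment at which its call begins: read the wrist's pose just before it. camera_info takes no time and is no camera call; for the wrist camera it gives the pose at the moment of the call.
- env.job_done(): hands the job in, once; it reports no verdict.
The state is a dict: "time": time; "joint_positions": joint angles; "joint_vel": joint speeds; "effort": joint torques, N m; "ee_pos": TCP position; "tcp_rot": TCP orientation; "force": force on the tool from outside, world axes, zero at the start; "torque": the same for the moment, N m; "grip_width": finger opening in m.
Only numpy, scipy, OpenCV 4.12 (cv2) and the standard library are available. Lean on these libraries where they do the work, as an engineer would, in place of code of your own. Each camera call takes 0.05 s, during which the arm holds its last target.

## Working session

There is one attempt and no reset: what is moved stays moved. The work goes in short steps, Python scripts to look and compute and a tool call to move; the robot and the scene stay as the last step left them, time stands still between calls to the robot, and variables do not carry over. Pictures are saved under pics/ and viewed, and the job is handed in when it is done.

Besides the shell and the picture viewer there is one more tool, called after ">>>" by a JSON object that holds its "fn" and its "kwargs". move_arm: Moves the arm, as the interface text tells. Its arguments: {"type":"object","properties":{"steps":{"type":"array","items":{"type":"array","items":{"type":"number"}}},"fingers":{"type":"number"},"squeeze":{"type":"number"}},"required":["steps"]}

```bash
mkdir -p pics; ls; python3 - <<'E'
from plant import env
import cv2
print(env.get_state())
for n in ("scene","top"):
    print(n,env.camera_info(n))
    cv2.imwrite(f"pics/{n}0.png",env.capture(n)[:,:,::-1])
E
```

```text
pics
{'time': 0.0, 'joint_positions': array([ 1.20471532e+00,  2.91319600e-01, -1.54109761e-01,  1.12668412e+00,
        2.22193649e-05,  1.43148426e+00]), 'joint_vel': array([-6.14583668e-04, -5.61049312e-04, -6.66405951e-04,  7.75481472e-04,
        1.39035897e-03, -1.91413738e-05]), 'effort': array([ 1.00566533e-03, -5.37145722e+01,  3.31371582e+01,  1.60872872e-02,
       -2.26747397e-04, -3.37579922e-05]), 'ee_pos': array([0.11787784, 0.51115966, 0.23071805]), 'tcp_rot': array([-1.56472503,  0.17834204, -0.1777899 ]), 'force': array([ 0.0639017 , -0.56538318, -0.11522365]), 'torque': array([-0.02635195, -0.029534  , -0.0282179 ]), 'grip_width': 0.08524752263688844}
scene {'fx': 491.2109601902899, 'fy': 491.2109601902899, 'cx': 327.25291309648907, 'cy': 240.11868490014993, 'position': array([1.02646503, 0.44577739, 0.85146742]), 'attitude': array([-1.03354725, -2.51061145,  0.90920083])}
top {'fx': 534.0453994788412, 'fy': 534.0453994788412, 'cx': 312.15359635507, 'cy': 244.8051839659175, 'position': array([ 0.34746556, -0.01607322,  1.46584544]), 'attitude': array([-2.15882441,  2.11943319, -0.17613492])}
```

View pics/scene0.png

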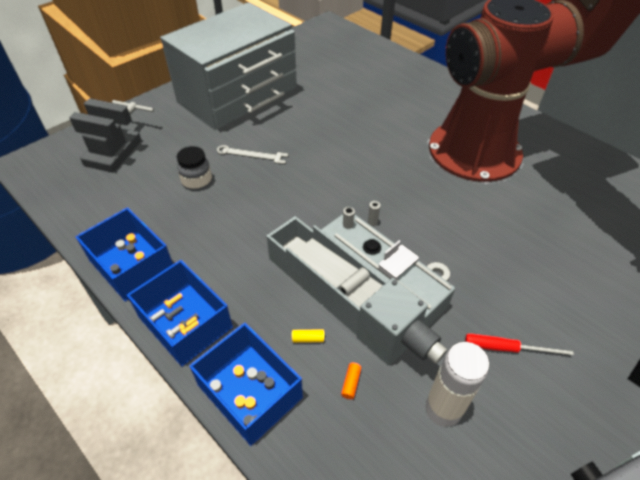

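View pics/top0.png

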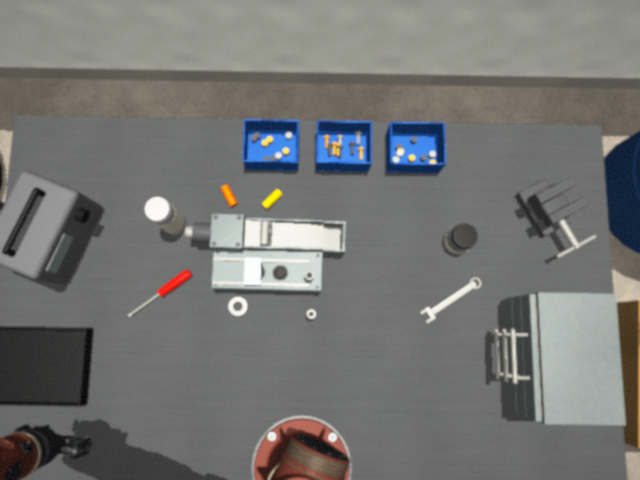

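The top view shows the outlet: right cap at about (281,272), shutter at (254,271), socket at (309,277) and the deck's front edge from (212,290) to (321,292). I'll zoom in to measure.

```bash
cat > h.py <<'E'
import numpy as np, cv2
from scipy.spatial.transform import Rotation as R
def ray(ci,u,v):
    d=R.from_rotvec(ci["attitude"]).apply([(u-ci["cx"])/ci["fx"],(v-ci["cy"])/ci["fy"],1.0]); return np.array(ci["position"]),d
def onz(ci,u,v,z):
    p,d=ray(ci,u,v); return p+d*(z-p[2])/d[2]
def proj(ci,P):
    q=R.from_rotvec(ci["attitude"]).inv().apply(np.atleast_2d(P)-ci["position"]); return np.c_[ci["fx"]*q[:,0]/q[:,2]+ci["cx"],ci["fy"]*q[:,1]/q[:,2]+ci["cy"]]
def two(c1,p1,c2,p2):
    a,d=ray(c1,*p1);b,e=ray(c2,*p2)
    s=np.linalg.lstsq(np.c_[d,-e],b-a,rcond=None)[0]
    A=a+s[0]*d;B=b+s[1]*e
    return (A+B)/2,np.linalg.norm(A-B)
E
python3 - <<'E'
import cv2
t=cv2.imread("pics/top0.png")[200:320,190:350]
cv2.imwrite("pics/topz.png",cv2.resize(t,None,fx=5,fy=5,interpolation=cv2.INTER_CUBIC))
s=cv2.imread("pics/scene0.png")[190:370,260:460]
cv2.imwrite("pics/scz.png",cv2.resize(s,None,fx=3.3,fy=3.3,interpolation=cv2.INTER_CUBIC))
E
```

```text
(no output)
```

View pics/topz.png

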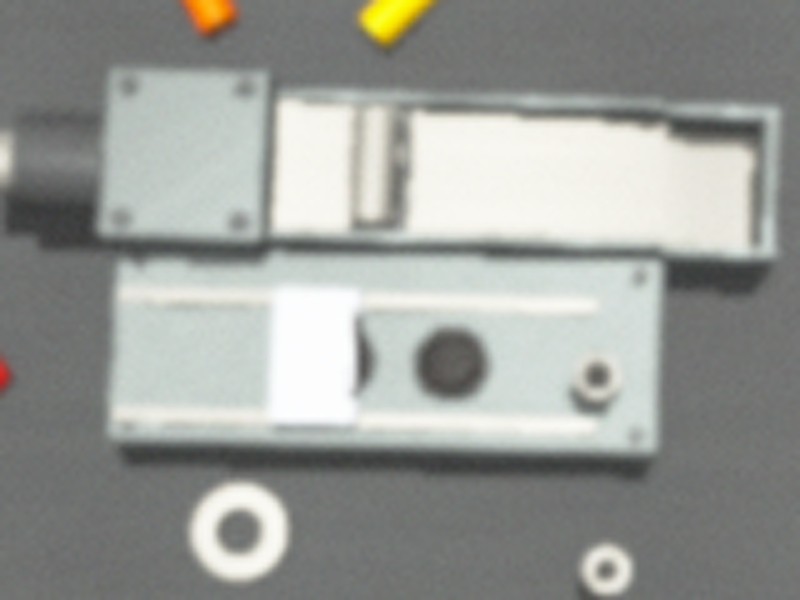

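View pics/scz.png

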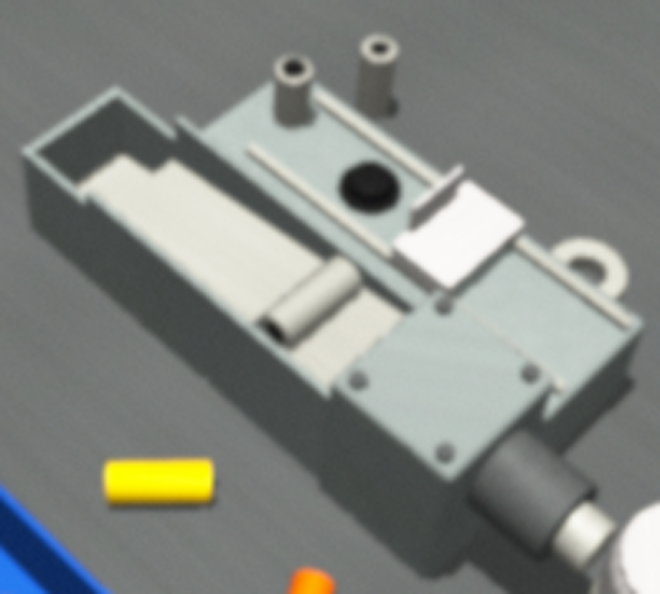

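```bash
cat > m.py <<'E'
from h import *; from plant import env
c=env.camera_info("top"); s=env.camera_info("scene")
f=lambda u,v:((u+.5)/5-.5+190,(v+.5)/5-.5+200)
g=lambda u,v:((u+.5)/3.3-.5+260,(v+.5)/3.3-.5+190)
pts=[((108,437),(-80,150,70)),((655,453),(-80,-140,70)),((663,262),(25,-140,70)),((452,362),(-35,-30,84)),((110,68),(105,151,118)),((270,70),(105,66,118)),((265,240),(25,66,118)),((98,240),(25,151,118))]
W=[];O=[]
for p,o in pts:
    o=np.array(o)/1000; W.append(onz(c,*f(*p),o[2])); O.append(o)
sp=[((370,184),(-35,-30,84)),((641,325),(-80,150,70)),((447,478),(105,151,118)),((332,388),(105,66,118))]
for p,o in sp:
    o=np.array(o)/1000; W.append(onz(s,*g(*p),o[2])); O.append(o)
W=np.array(W);O=np.array(O)
def fit(W,O):
    w=W[:,:2]-W[:,:2].mean(0);o=O[:,:2]-O[:,:2].mean(0)
    th=np.arctan2((o[:,0]*w[:,1]-o[:,1]*w[:,0]).sum(),(o*w).sum())
    r=np.array([[np.cos(th),-np.sin(th)],[np.sin(th),np.cos(th)]])
    t=W[:,:2].mean(0)-r@O[:,:2].mean(0); return th,t,r
for sl in (slice(0,8),slice(0,12)):
    th,t,r=fit(W[sl],O[sl]); print(th,t); print(((W[sl][:,:2]-t)@r-O[sl][:,:2]).round(4)*1000)
print("cap two",two(c,f(452,362),s,g(370,184)))
E
python3 m.py
```

```text
-0.010884328158096476 [0.53373123 0.09347134]
[[ 2.  -1.6]
 [ 2.   2.5]
 [-2.1  0.9]
 [ 0.1 -0.5]
 [ 3.5 -1.3]
 [ 4.9  1.2]
 [-3.9 -0.7]
 [-6.4 -0.5]]
-0.012655055103546498 [0.53550563 0.0947229 ]
[[-0.1 -3. ]
 [ 0.5  1.1]
 [-3.6 -0.3]
 [-1.6 -1.8]
 [ 1.4 -2.4]
 [ 3.   0.1]
 [-5.8 -1.9]
 [-8.4 -1.8]
 [ 3.4  4.6]
 [ 3.3 -0.3]
 [ 2.4 -0.8]
 [ 5.5  6.5]]
cap two (array([0.49871048, 0.0647725 , 0.0758334 ]), np.float64(0.0023017142239034824))
```

```bash
cat > p.py <<'E'
# pose helper: convert target (outlet mm offset / world) into tool axes
from h import *; from plant import env
TH=-0.011; T0=np.array([0.5337,0.0935])
def o2w(x,y,z): 
    c,s=np.cos(TH),np.sin(TH); return np.array([T0[0]+c*x-s*y,T0[1]+s*x+c*y,z])
def w2o(p):
    c,s=np.cos(TH),np.sin(TH); d=np.array(p[:2])-T0; return np.array([c*d[0]+s*d[1],-s*d[0]+c*d[1],p[2]])
def rep(target=None,sgn=None):
    st=env.get_state(); r=R.from_rotvec(st["tcp_rot"])
    print("t",st["time"].__round__(2),"out",(w2o(st["ee_pos"])*1000).round(1),"F",st["force"].round(2),"w",round(st["grip_width"],4))
    print("axes\n",r.as_matrix().round(4))
    for sg in (1,-1):
        z=np.array([-np.sin(TH),np.cos(TH),0])*sg; y=np.array([0,0,-1.]); G=np.c_[np.cross(y,z),y,z]
        print("turn",sg,(r.inv()*R.from_matrix(G)).as_rotvec().round(4))
    if target is not None:
        print("move tool cm",(r.inv().apply(o2w(*target)-st["ee_pos"])*100).round(2))
E
python3 - <<'E'
from p import *
rep((-.035,-.03,.25)); print(env.get_state()["joint_positions"])
c=env.camera_info("top")
f=lambda u,v:((u+.5)/5-.5+190,(v+.5)/5-.5+200)
print("socket",w2o(onz(c,*f(597,376),.115)),"plate c",w2o(onz(c,*f(315,356),.091)),"plate R",w2o(onz(c,*f(357,356),.1)))
print("can",onz(c,160,208,.19),env.camera_info("wrist"))
E
```

```text
t 0.1 out [-420.3  413.1  230.8] F [ 0.24  0.36 -0.59] w 0.0853
axes
 [[ 9.744e-01 -4.000e-04  2.249e-01]
 [-2.249e-01 -1.100e-03  9.744e-01]
 [-1.000e-04 -1.000e+00 -1.200e-03]]
turn 1 [ 1.100e-03 -2.159e-01 -2.000e-04]
turn -1 [4.0000e-04 2.9257e+00 1.7000e-03]
move tool cm [ 47.13  -1.89 -35.03]
[ 1.20468302e+00  2.91220427e-01 -1.54030233e-01  1.12670937e+00
 -3.93647257e-05  1.43153438e+00]
socket [-0.0432221 -0.1062099  0.115    ] plate c [-0.03462964  0.03999244  0.091     ] plate R [-0.03497625  0.01743766  0.1       ]
can [0.63856118 0.35476264 0.19      ] {'fx': 421.0272293444725, 'fy': 421.0272293444725, 'cx': 319.68914846353056, 'cy': 238.42610084617917, 'position': array([0.04250734, 0.52873074, 0.37359386]), 'attitude': array([2.26049211, 1.79884313, 0.2754203 ])}
```

>>> {"fn": "move_arm", "kwargs": {"steps": [[0, 0, 0, 0, -0.108, 0], [0, 0, 0, 0, -0.108, 0], [2.4, -0.2, -2.8, 0, 0, 0], [2.4, -0.2, -2.8, 0, 0, 0], [2.4, -0.2, -2.8, 0, 0, 0], [2.4, -0.2, -2.8, 0, 0, 0], [2.4, -0.2, -2.8, 0, 0, 0], [2.4, -0.2, -2.8, 0, 0, 0]], "fingers": 1}}

```text
time: 0.77
ee_pos: [0.2607, 0.3404, 0.2432]
tcp_rot: [-1.571, 0.008, -0.008]
force: [0.7, 0.5, -0.6]
grip_width: -0.0003
```

>>> {"fn": "move_arm", "kwargs": {"steps": [[2.4, -0.2, -2.8, 0, 0, 0], [2.4, -0.2, -2.8, 0, 0, 0], [2.4, -0.2, -2.8, 0, 0, 0], [2.4, -0.2, -2.8, 0, 0, 0], [2.4, 0, -2.8, 0, 0, 0], [2.4, 0, -2.8, 0, 0, 0], [2.4, 0, -2.8, 0, 0, 0], [2.4, 0, -2.8, 0, 0, 0]]}}

```text
time: 1.43
ee_pos: [0.4505, 0.1142, 0.2512]
tcp_rot: [-1.571, 0.009, -0.008]
force: [1.2, 0.5, 0.7]
grip_width: 0.0
```

```bash
python3 - <<'E'
from p import *
rep((-.035,-.03,.25))
c=env.camera_info("wrist");print(c)
cv2.imwrite("pics/w1.png",env.capture("wrist")[:,:,::-1])
E
```

```text
t 1.43 out [-83.4  19.8 251.2] F [1.24 0.46 0.75] w 0.0
axes
 [[ 9.999e-01 -2.000e-04  1.100e-02]
 [-1.100e-02  0.000e+00  9.999e-01]
 [-2.000e-04 -1.000e+00  0.000e+00]]
turn 1 [-0.     -0.     -0.0002]
turn -1 [ 4.0000e-04  3.1415e+00 -1.0000e-04]
move tool cm [ 4.84  0.12 -4.98]
{'fx': 421.0272293444725, 'fy': 421.0272293444725, 'cx': 319.68914846353056, 'cy': 238.42610084617917, 'position': array([0.37310584, 0.11510542, 0.39398522]), 'attitude': array([2.06728099, 2.04486114, 0.31460958])}
```

View pics/w1.png

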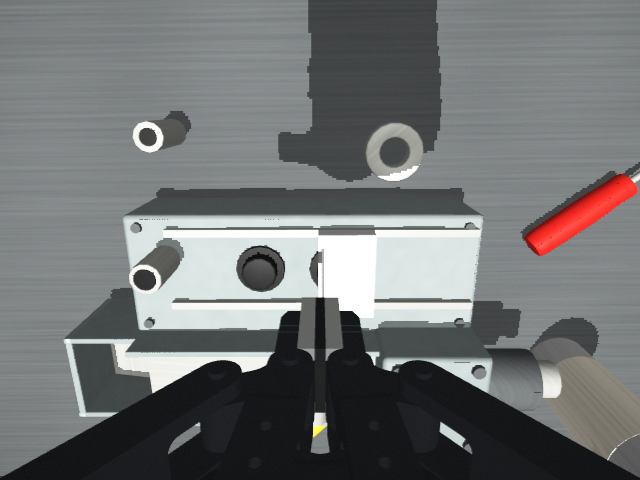

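The wrist view is sharp: deck front corners at (124,215) and (481,215), right cap top near (259,272), shutter plate x 319–376, tab seen edge-on at u≈321.

```bash
python3 - <<'E'
from p import *
c=env.camera_info("wrist")
im=cv2.imread("pics/w1.png")
z=cv2.resize(im[200:340,110:490],None,fx=2.1,fy=2.1,interpolation=cv2.INTER_CUBIC); cv2.imwrite("pics/w1z.png",z)
for n,u,v,h in [("FR",124,215,.07),("FL",481,215,.07),("BR",139,329,.07),("cap",259,271,.084),("plateFR",319,230,.091),("plateFL",376,230,.091),("plateBL",375,318,.091),("tabtop",320,250,.116),("sock",146,278,.115)]:
    p=onz(c,u,v,h); print(n,p.round(4),(w2o(p)*1000).round(1))
E
```

```text
FR [ 0.4585 -0.0457  0.07  ] [ -73.7 -140.    70. ]
FL [0.4622 0.2373 0.07  ] [-73.1 143.   70. ]
BR [ 0.5604 -0.0485  0.07  ] [  28.2 -141.7   70. ]
cap [0.5019 0.061  0.084 ] [-31.4 -32.8  84. ]
plateFR [0.4667 0.109  0.091 ] [-67.2  14.8  91. ]
plateFL [0.4672 0.1517 0.091 ] [-67.1  57.5  91. ]
plateBL [0.5408 0.1529 0.091 ] [ 6.5 59.5 91. ]
tabtop [0.4738 0.1097 0.116 ] [-60.1  15.6 116. ]
sock [ 0.4938 -0.0153  0.115 ] [ -38.7 -109.2  115. ]
```

View pics/w1z.png

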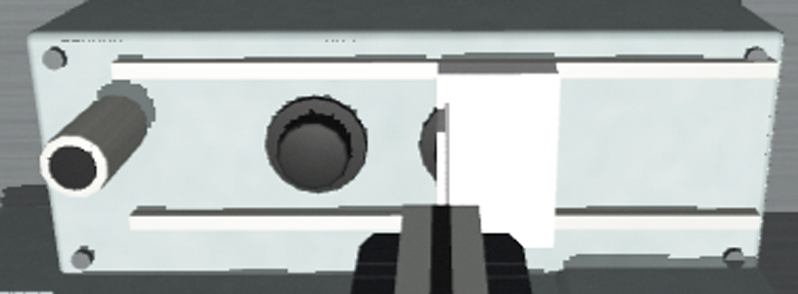

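>>> {"fn": "move_arm", "kwargs": {"steps": [[2.5, 0, -2.0, 0, 0, 0], [2.5, 0, -2.1, 0, 0, 0], [0, 3, 0, 0, 0, 0], [0, 3, 0, 0, 0, 0], [0, 3, 0, 0, 0, 0], [0, 3, 0, 0, 0, 0], [0, 3, 0, 0, 0, 0], [0, 0, 0, 0, 0, 0]]}}

```text
time: 2.15
ee_pos: [0.4953, 0.0744, 0.0964]
tcp_rot: [-1.571, 0.015, -0.002]
force: [-1.4, -0.2, -0.1]
grip_width: -0.0002
```

```bash
sed -i 's/0.5337,0.0935/0.5357,0.0920/' p.py; python3 - <<'E'
from p import *
rep((-.035,.0,.10))
c=env.camera_info("wrist");print(proj(c,[env.get_state()["ee_pos"],o2w(-.035,-.03,.084)]))
cv2.imwrite("pics/w2.png",env.capture("wrist")[:,:,::-1])
E
```

```text
t 2.15 out [-40.2 -18.1  96.4] F [-1.41 -0.24 -0.13] w -0.0002
axes
 [[ 9.999e-01 -8.700e-03  1.090e-02]
 [-1.090e-02 -0.000e+00  9.999e-01]
 [-8.700e-03 -1.000e+00 -1.000e-04]]
turn 1 [ 0.0001  0.0001 -0.0087]
turn -1 [-1.3700e-02 -3.1415e+00 -2.0000e-04]
move tool cm [ 0.52 -0.36  1.81]
[[319.64604921 319.85668358]
 [290.5663507  316.77711677]]
```

View pics/w2.png

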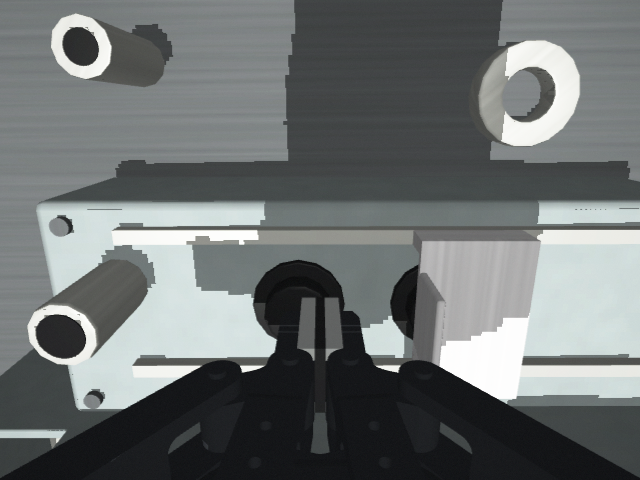

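>>> {"fn": "move_arm", "kwargs": {"steps": [[0.3, -0.3, 1.0, 0, 0, 0], [0, 0, 1.2, 0, 0, 0], [0, 0, 1.2, 0, 0, 0], [0, 0, 1.2, 0, 0, 0], [0, 0, 1.2, 0, 0, 0], [0, 0, 1.2, 0, 0, 0], [0, 0, 1.2, 0, 0, 0], [0, 0, 0.8, 0, 0, 0]]}}

```text
time: 2.87
ee_pos: [0.5032, 0.1661, 0.1045]
tcp_rot: [-1.571, 0.008, -0.008]
force: [0.1, -1.1, 0.9]
grip_width: 0.0001
```

```bash
python3 - <<'E'
from p import *
rep((-.035,.09,.10))
cv2.imwrite("pics/w3.png",env.capture("wrist")[:,:,::-1])
E
```

```text
t 2.87 out [-33.3  73.8 104.5] F [ 0.12 -1.08  0.91] w 0.0001
axes
 [[ 1.0e+00  2.0e-04  9.8e-03]
 [-9.8e-03  2.0e-04  1.0e+00]
 [ 2.0e-04 -1.0e+00  2.0e-04]]
turn 1 [-0.0002  0.0012  0.0002]
turn -1 [ 3.0000e-04 -3.1404e+00  4.0000e-04]
move tool cm [-0.17  0.45  1.62]
```

View pics/w3.png

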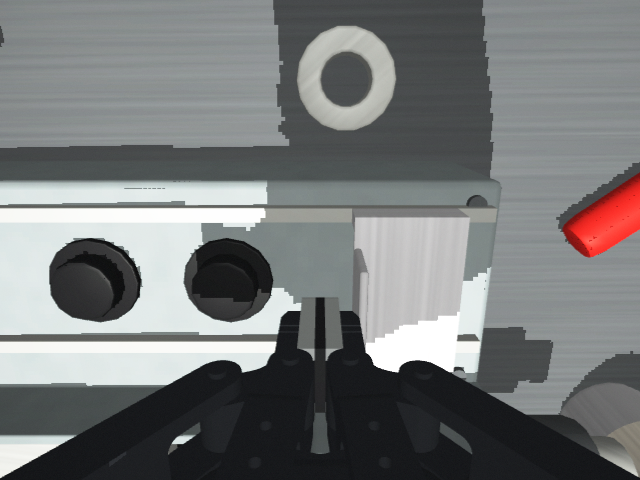

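>>> {"fn": "move_arm", "kwargs": {"steps": [[-0.1, 0.2, 0.5, 0, 0, 0], [0, 0, 0.5, 0, 0, 0], [0, 0, 0.5, 0, 0, 0], [0, 0, 0.4, 0, 0, 0], [0, 0, 0.3, 0, 0, 0], [0, 0, 0, 0, 0, 0], [0, 0, 0, 0, 0, 0], [0, 0, 0, 0, 0, 0]]}}

```text
time: 3.58
ee_pos: [0.5017, 0.1806, 0.1018]
tcp_rot: [-1.583, 0.013, -0.01]
force: [-1.5, -29.4, 5.4]
grip_width: -0.0003
```

```bash
python3 - <<'E'
from p import *
rep((-.035,.0,.14))
cv2.imwrite("pics/w4.png",env.capture("wrist")[:,:,::-1])
E
```

```text
t 3.58 out [-34.9  88.2 101.8] F [ -1.48 -29.4    5.37] w -0.0003
axes
 [[ 0.9999 -0.002   0.0147]
 [-0.0147 -0.0117  0.9998]
 [-0.0018 -0.9999 -0.0117]]
turn 1 [ 0.0117 -0.0037 -0.0018]
turn -1 [2.8000e-03 3.1378e+00 1.8400e-02]
move tool cm [ 0.02 -3.72 -8.87]
```

View pics/w4.png

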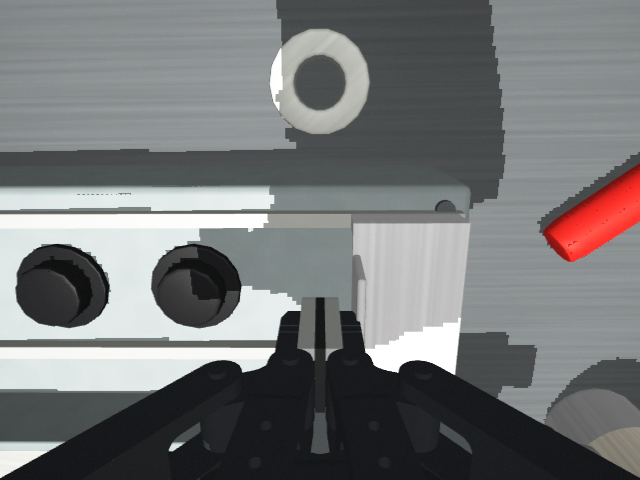

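>>> {"fn": "move_arm", "kwargs": {"steps": [[0, 0, -1.2, 0, 0, 0], [0, -1, -1.5, 0, 0, 0], [0, -1.5, -1.5, 0, 0, 0], [0, -1.5, -1.5, 0, 0, 0], [0, 0, -1.6, 0, 0, 0], [0, 0, -1.6, 0, 0, 0], [0, 0, 0, 0, 0, 0], [0, 0, 0, 0, 0, 0]]}}

```text
time: 4.3
ee_pos: [0.5016, 0.0971, 0.1423]
tcp_rot: [-1.57, 0.01, -0.01]
force: [0.2, 0.2, 0.6]
grip_width: 0.0001
```

>>> {"fn": "move_arm", "kwargs": {"steps": [[0, 0, 0, 0, 0, 0], [0, 0, 0, 0, 0, 0], [0, 0, 0, 0, 0, 0], [0, 0, 0, 0, 0, 0], [0, 0, 0, 0, 0, 0], [0, 0, 0, 0, 0, 0], [0, 0, 0, 0, 0, 0], [0, 0, 0, 0, 0, 0]], "fingers": 0.38}}

```text
time: 4.97
ee_pos: [0.5016, 0.0975, 0.1423]
tcp_rot: [-1.571, 0.008, -0.008]
force: [0.0, 0.2, 0.2]
grip_width: 0.053
```

```bash
python3 - <<'E'
from p import *
rep((-.035,.0,.14))
c=env.camera_info("wrist");print(proj(c,[env.get_state()["ee_pos"],o2w(-.035,-.03,.084),o2w(-.035,.03,.084)]).round(1))
cv2.imwrite("pics/w5.png",env.capture("wrist")[:,:,::-1])
cv2.imwrite("pics/t5.png",cv2.resize(env.capture("top")[190:320,190:350,::-1],None,fx=4.5,fy=4.5,interpolation=cv2.INTER_CUBIC))
E
```

```text
t 4.97 out [-34.1   5.1 142.3] F [0.03 0.21 0.2 ] w 0.053
axes
 [[ 9.999e-01  1.000e-04  1.060e-02]
 [-1.060e-02  0.000e+00  9.999e-01]
 [ 1.000e-04 -1.000e+00  0.000e+00]]
turn 1 [-0.      0.0004  0.0001]
turn -1 [ 1.0000e-04 -3.1412e+00  1.0000e-04]
move tool cm [-0.09  0.23 -0.51]
[[319.6 320. ]
 [250.9 263. ]
 [368.5 263. ]]
```

View pics/w5.png

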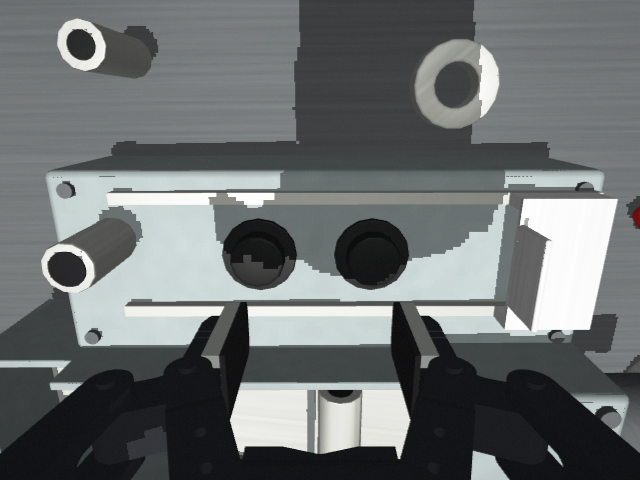

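View pics/t5.png

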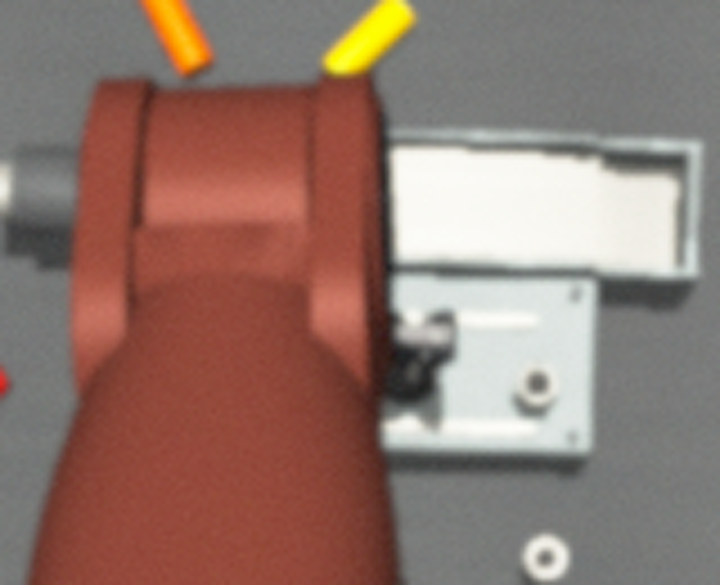

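```bash
python3 - <<'E'
import cv2
im=cv2.imread("pics/w5.png")[200:380,180:460]
im=cv2.convertScaleAbs(im,alpha=2.2,beta=10)
cv2.imwrite("pics/w5z.png",cv2.resize(im,None,fx=2.8,fy=2.8,interpolation=cv2.INTER_CUBIC))
E
```

```text
(no output)
```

View pics/w5z.png

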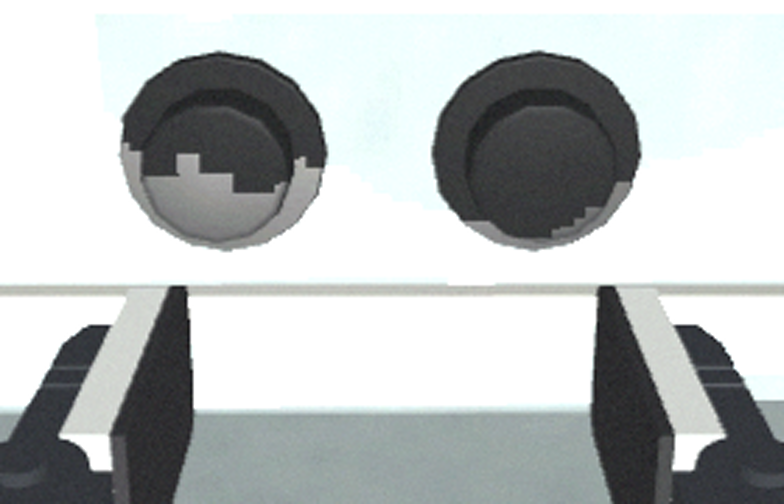

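>>> {"fn": "move_arm", "kwargs": {"steps": [[-0.1, 1, -0.2, 0, 0, 0], [0, 1, 0, 0, 0, 0], [0, 1, 0, 0, 0, 0], [0, 1, 0, 0, 0, 0], [0, 1, 0, 0, 0, 0], [0, 0, 0, 0, 0, 0], [0, 0, 0, 0, 0, 0], [0, 0, 0, 0, 0, 0]]}}

```text
time: 5.73
ee_pos: [0.5007, 0.0955, 0.0924]
tcp_rot: [-1.571, 0.008, -0.008]
force: [-0.0, 0.6, -0.4]
grip_width: 0.0532
```

```bash
python3 - <<'E'
from p import *
rep((-.0355,.0028,.08))
im=env.capture("wrist")[180:420,140:500,::-1]
cv2.imwrite("pics/w6.png",cv2.resize(cv2.convertScaleAbs(im,alpha=1.8,beta=10),None,fx=2.2,fy=2.2,interpolation=cv2.INTER_CUBIC))
E
```

```text
t 5.73 out [-35.    3.1  92.4] F [-0.03  0.63 -0.37] w 0.0532
axes
 [[ 9.999e-01  1.000e-04  1.070e-02]
 [-1.070e-02  0.000e+00  9.999e-01]
 [ 1.000e-04 -1.000e+00  0.000e+00]]
turn 1 [-0.      0.0003  0.0001]
turn -1 [ 1.0000e-04 -3.1413e+00  0.0000e+00]
move tool cm [-0.05  1.24 -0.03]
```

View pics/w6.png

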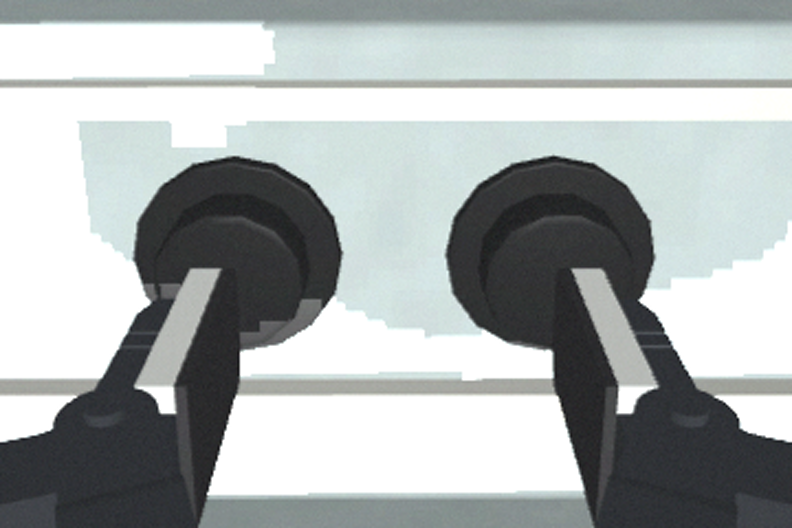

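>>> {"fn": "move_arm", "kwargs": {"steps": [[0, 0, 0, 0, 0, 0], [0, 0, 0, 0, 0, 0], [0, 0.4, 0, 0, 0, 0], [0, 0.4, 0, 0, 0, 0], [0, 0.3, 0, 0, 0, 0], [0, 0, 0, 0, 0, 0], [0, 0, 0, 0, 0, 0], [0, 0, 0, 0, 0, 0]], "fingers": 0.42}}

```text
time: 6.45
ee_pos: [0.5004, 0.0954, 0.0812]
tcp_rot: [-1.571, 0.009, -0.008]
force: [-0.2, -0.3, -0.3]
grip_width: 0.0496
```

```bash
python3 - <<'E'
from p import *
rep((-.0355,.0028,.08))
im=env.capture("wrist")[180:420,140:500,::-1]
cv2.imwrite("pics/w7.png",cv2.resize(cv2.convertScaleAbs(im,alpha=1.8,beta=10),None,fx=2.2,fy=2.2,interpolation=cv2.INTER_CUBIC))
E
```

```text
t 6.45 out [-35.3   3.   81.2] F [-0.21 -0.35 -0.27] w 0.0496
axes
 [[ 9.999e-01 -3.000e-04  1.080e-02]
 [-1.080e-02 -0.000e+00  9.999e-01]
 [-3.000e-04 -1.000e+00 -0.000e+00]]
turn 1 [ 0.      0.0002 -0.0003]
turn -1 [-5.0000e-04 -3.1414e+00 -0.0000e+00]
move tool cm [-0.02  0.12 -0.02]
```

View pics/w7.png

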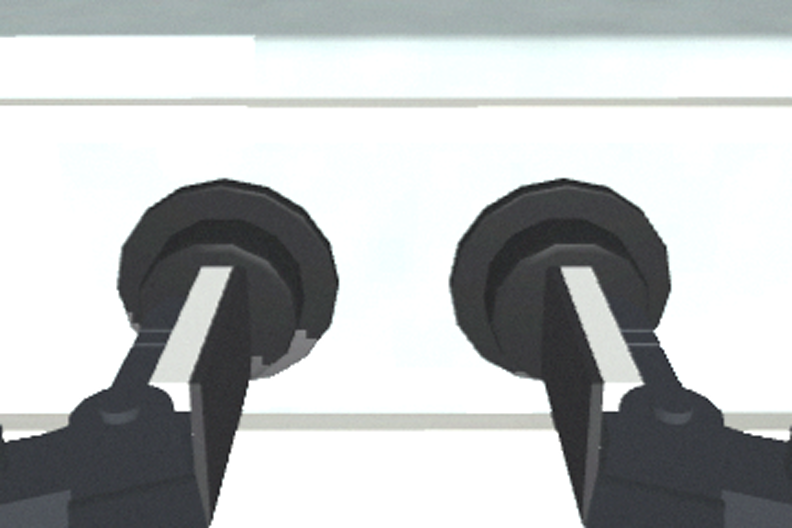

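>>> {"fn": "move_arm", "kwargs": {"steps": [[0, 0.2, 0, 0, 0, 0], [0, 0.2, 0, 0, 0, 0], [0, 0.2, 0, 0, 0, 0], [0, 0.2, 0, 0, 0, 0], [0, 0.1, 0, 0, 0, 0], [0, 0, 0, 0, 0, 0], [0, 0, 0, 0, 0, 0], [0, 0, 0, 0, 0, 0]]}}

```text
time: 7.17
ee_pos: [0.5007, 0.0954, 0.073]
tcp_rot: [-1.571, 0.008, -0.009]
force: [-2.8, 0.1, 13.2]
grip_width: 0.0496
```

>>> {"fn": "move_arm", "kwargs": {"steps": [[0, 0.1, 0, 0, 0, 0], [0, 0.1, 0, 0, 0, 0], [0, 0, 0, 0, 0, 0], [0, 0, 0, 0, 0, 0], [0, 0, 0, 0, 0, 0], [0, 0, 0, 0, 0, 0], [0, 0, 0, 0, 0, 0], [0, 0, 0, 0, 0, 0]]}}

```text
time: 7.83
ee_pos: [0.5009, 0.0954, 0.0728]
tcp_rot: [-1.571, 0.007, -0.01]
force: [-11.2, -1.0, 38.5]
grip_width: 0.0498
```

```bash
python3 - <<'E'
from p import *
rep()
cv2.imwrite("pics/w8.png",env.capture("wrist")[:,:,::-1])
cv2.imwrite("pics/s8.png",cv2.resize(env.capture("scene")[190:370,240:460,::-1],None,fx=3.3,fy=3.3,interpolation=cv2.INTER_CUBIC))
cv2.imwrite("pics/t8.png",cv2.resize(env.capture("top")[190:320,190:350,::-1],None,fx=4.5,fy=4.5,interpolation=cv2.INTER_CUBIC))
E
```

```text
t 7.83 out [-34.9   3.1  72.8] F [-11.2   -1.04  38.49] w 0.0498
axes
 [[ 9.999e-01  1.800e-03  1.060e-02]
 [-1.060e-02 -1.000e-04  9.999e-01]
 [ 1.800e-03 -1.000e+00 -1.000e-04]]
turn 1 [0.0001 0.0004 0.0018]
turn -1 [ 2.8000e-03 -3.1412e+00 -1.0000e-04]
```

View pics/s8.png

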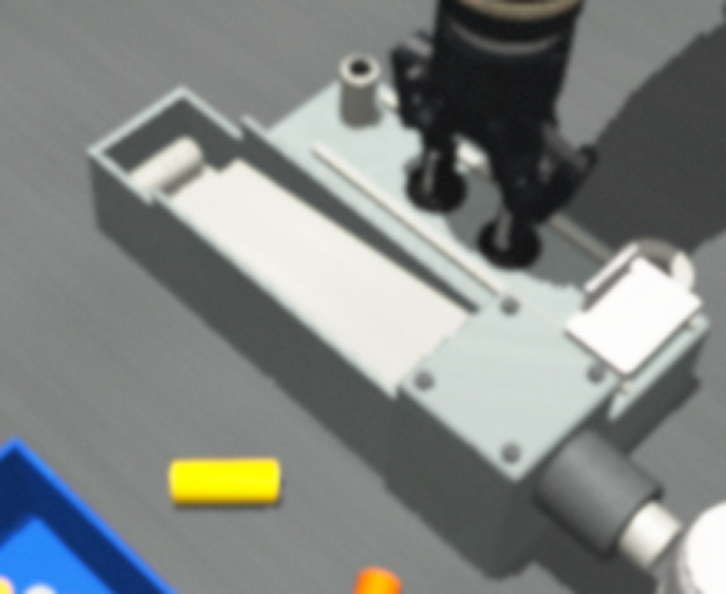

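View pics/t8.png

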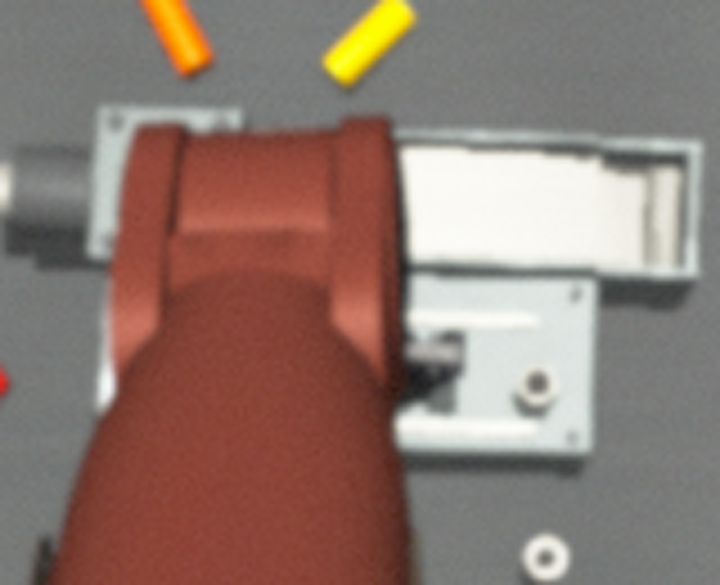

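View pics/w8.png

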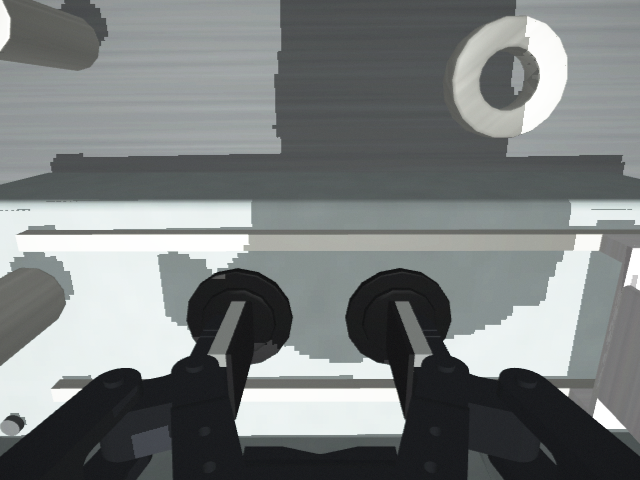

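The pin is in the pocket (scene zoom (168,165), top zoom (662,215)) with both buttons bottomed. I'll hold it at a lower force, then check its height.

>>> {"fn": "move_arm", "kwargs": {"steps": [[0, -0.1, 0, 0, 0, 0], [0, 0, 0, 0, 0, 0], [0, 0, 0, 0, 0, 0], [0, 0, 0, 0, 0, 0], [0, 0, 0, 0, 0, 0], [0, 0, 0, 0, 0, 0], [0, 0, 0, 0, 0, 0], [0, 0, 0, 0, 0, 0]]}}

```text
time: 8.65
ee_pos: [0.5008, 0.0954, 0.0729]
tcp_rot: [-1.571, 0.007, -0.009]
force: [-7.5, -1.2, 25.6]
grip_width: 0.0498
```

```bash
python3 - <<'E'
from p import *
rep()
s=env.camera_info("scene");t=env.camera_info("top")
for z in (.04,.06):
  e=[o2w(.035,-.168,z),o2w(.065,-.168,z),o2w(.095,-.168,z)]
  print(z,((proj(s,e)+.5-[240,190])*3.3).round(),((proj(t,e)+.5-[190,190])*4.5).round())
cv2.imwrite("pics/s9.png",cv2.resize(env.capture("scene")[190:370,240:460,::-1],None,fx=3.3,fy=3.3,interpolation=cv2.INTER_CUBIC))
a=two(s,(168/3.3+239.5,165/3.3+189.5),t,(662/4.5+189.5,215/4.5+189.5)); print(w2o(a[0]),a[1])
E
```

```text
t 8.65 out [-34.9   3.   72.9] F [-7.55 -1.22 25.62] w 0.0498
axes
 [[ 9.999e-01  1.300e-03  1.070e-02]
 [-1.070e-02 -1.000e-04  9.999e-01]
 [ 1.300e-03 -1.000e+00 -1.000e-04]]
turn 1 [0.0001 0.0003 0.0013]
turn -1 [ 2.0000e-03 -3.1413e+00 -1.0000e-04]
0.04 [[199. 158.]
 [165. 182.]
 [129. 207.]] [[647. 267.]
 [648. 218.]
 [649. 169.]]
0.06 [[198. 138.]
 [163. 162.]
 [128. 187.]] [[649. 262.]
 [650. 212.]
 [651. 162.]]
[ 0.0622027  -0.17273931  0.05205781] 0.0077097763428871785
```

View pics/s9.png

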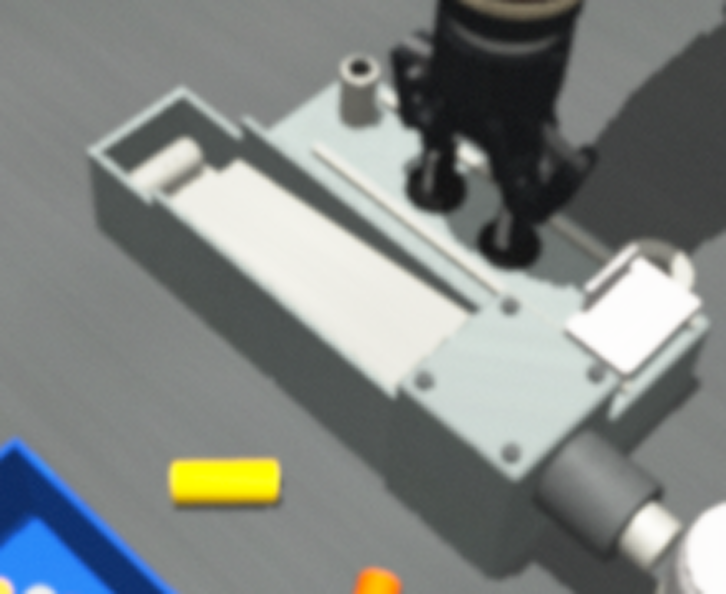

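```bash
python3 - <<'E'
from p import *
s=cv2.resize(env.capture("scene")[205:265,255:335,::-1],None,fx=9,fy=9,interpolation=cv2.INTER_CUBIC)
t=cv2.resize(env.capture("top")[210:260,300:360,::-1],None,fx=9,fy=9,interpolation=cv2.INTER_CUBIC)
cv2.imwrite("pics/s10.png",s);cv2.imwrite("pics/t10.png",t)
E
```

View pics/s10.png

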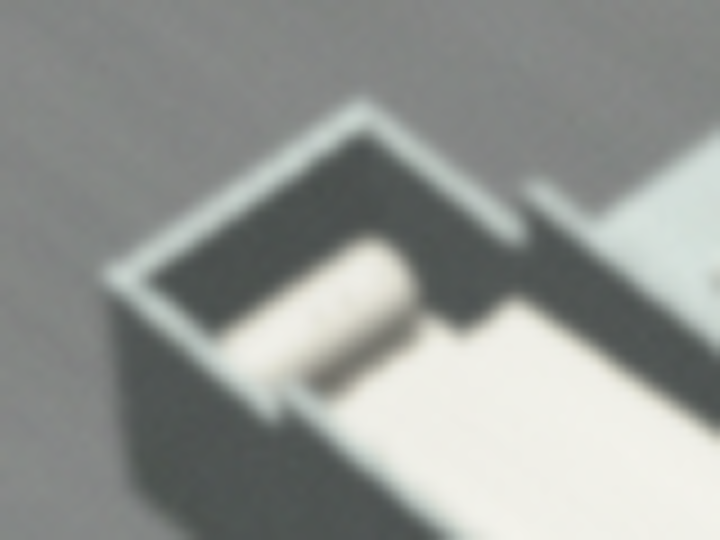

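View pics/t10.png

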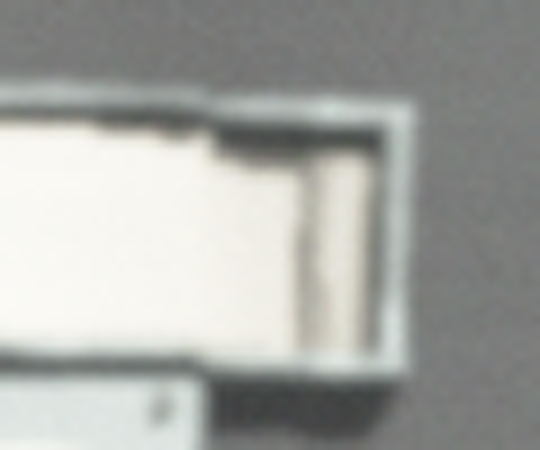

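The pin lies on the pocket floor against the end wall, with its shadow running straight onto the floor. Now I'll let go and move up.

>>> {"fn": "move_arm", "kwargs": {"steps": [[0, -0.5, 0, 0, 0, 0], [0, -1, 0, 0, 0, 0], [0, -2, 0, 0, 0, 0], [0, -3, 0, 0, 0, 0], [0, -3, 0, 0, 0, 0], [0, -3, 0, 0, 0, 0], [0, -2, 0, 0, 0, 0], [0, 0, 0, 0, 0, 0]]}}

```text
time: 9.47
ee_pos: [0.5028, 0.0955, 0.2206]
tcp_rot: [-1.57, 0.003, -0.013]
force: [-0.1, -0.5, 0.6]
grip_width: 0.0495
```

>>> {"fn": "move_arm", "kwargs": {"steps": [[-2, 0, 0, 0, 0, 0], [-2, 0, 0, 0, 0, 0], [-2, 0, 0, 0, 0, 0], [-2, 0, 0, 0, 0, 0], [0, 0, 0, 0, 0, 0], [0, 0, 0, 0, 0, 0], [0, 0, 0, 0, 0, 0], [0, 0, 0, 0, 0, 0]]}}

```text
time: 10.13
ee_pos: [0.4213, 0.0962, 0.2161]
tcp_rot: [-1.571, 0.008, -0.009]
force: [0.7, -0.2, -0.4]
grip_width: 0.0496
```

```bash
python3 - <<'E'
from p import *
rep()
s=env.camera_info("scene");t=env.camera_info("top")
S=lambda u,v:((u+.5)/9-.5+255,(v+.5)/9-.5+205)
T=lambda u,v:((u+.5)/9-.5+300,(v+.5)/9-.5+210)
for n,a,b in [("wall corner",S(362,100),T(410,372)),("pin near end upper",S(385,255),T(345,350))]:
    p,e=two(s,a,t,b); print(n,(w2o(p)*1000).round(1),e)
for n in("wrist","scene"): cv2.imwrite(f"pics/{n}11.png",env.capture(n)[:,:,::-1])
E
```

```text
t 10.13 out [-114.4    2.9  216.1] F [ 0.67 -0.24 -0.37] w 0.0496
axes
 [[ 9.999e-01  2.000e-04  1.100e-02]
 [-1.100e-02 -0.000e+00  9.999e-01]
 [ 2.000e-04 -1.000e+00 -0.000e+00]]
turn 1 [0.     0.     0.0002]
turn -1 [ 3.0000e-04 -3.1416e+00 -0.0000e+00]
wall corner [  23.6 -196.6   78.7] 0.002541439759412928
pin near end upper [  34.3 -178.7   45.9] 0.0034845707145422606
```

View pics/wrist11.png

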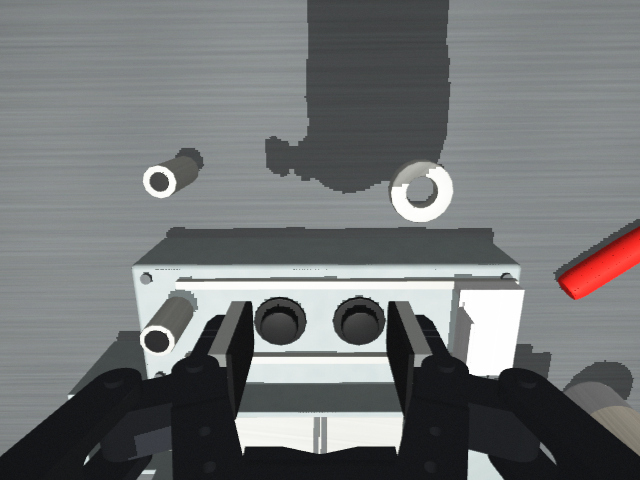

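View pics/scene11.png

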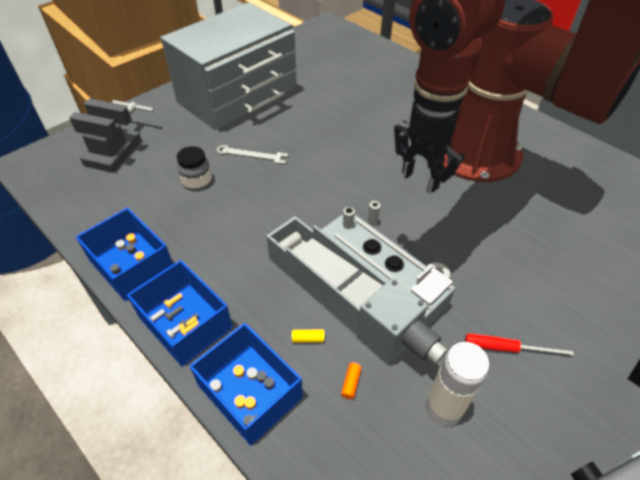

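The wall corner checks out at z = 79 mm (80 expected), and the pin's upper end is at z ≈ 46 mm, so its centre is near 40 mm. Both caps are up, the gate is back up, the shutter is open and the bystanders haven't moved.

```bash
python3 -c "
from plant import env
print(env.job_done())"
```

```text
the job is handed in; nothing more can be done
None
```

The pin is in the pocket and I handed the job in at about 10 s of the 42 s allowed. I pushed the shutter by its tab to the left stop and pressed both caps to the bottom with one fingertip each. I held them about 1.5 s, until the pin had rolled in, then let go, rose and backed clear.

**Last checks:**
- **Pin:** it lies against the pocket's end wall at y ≈ -179 mm. Its upper end measured z ≈ 46 mm, which puts its centre near 40 mm. The same measurement put the wall corner at 79 mm, against 80 mm expected.
- **Pin height, first reading:** a rough earlier estimate gave z ≈ 52 mm, which would be over the 50 mm limit. Its two sight lines missed each other by 7.7 mm, so I trust the second measurement, which missed by 3.5 mm.
- **Caps, shutter and bystanders:** in the last pictures both caps look up and the shutter is open. The bystanders look unmoved; I judged these by eye.
- **Forces:** about 29 N against the shutter stop and 38 N while pressing the caps. Both are under the limits, though more than needed.
- **Robot:** it stands clear, with its force reading near zero.

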